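# Shut the red air valve under the sliding cover

## Robot

A 6-joint arm with a two-finger parallel gripper is mounted at the origin on the work surface. World frame = base frame: x ahead of the robot, y to its left, z up, the work surface at z = 0. Lengths are in m, angles in degrees, forces in N, time in s.
With the tool pointing down it reaches from about 0.35 to 0.875 m from the base axis. Payload 4.2 kg.
Tool frame: the origin (TCP) lies midway between the tips of the shut fingers; the grasp point (between the pads) lies r.grasp_offset behind it (r.grasp_offset is the distance from the TCP to the grasp point, in m); z points along the fingers, y is the direction in which the jaws open and shut (so a half turn about z gives the same grasp; the last joint's range is limited). The gripper opens to 87 mm and grips with 3 to 60 N. Pads are 19 mm wide; open, the fingers measure 117 mm over their backs; the gripper's body (75 mm by 190 mm) begins 51 mm behind the grasp point.
Start: joints at [-62.189, 22.042, 0.453, 0, -68.411, -14.817], TCP at [0.141, -0.609, 0.223] pointing down, gripper open.
Joint ranges: [-179.83, 179.83], [-69.29, 118.12], [-61.27, 80.66], [-181.25, 117.63], [-171.15, -9.14], [-177.46, 177.46]. Speed limits (degrees/s): [159.86, 159.86, 180, 180, 180, 180].

## Interface

Orientations are given as a 3x3 rotation matrix whose columns are the frame's x, y, z axes.
In Python, from station import sense, optics, r gives the robot as it stands. The module is installed in compiled form; this text tells all that it offers.
- The arm moves only by the tool servo_tool, never from a script. Its argument "deltas" is a list of rows, each an object with "slide": the shift along the tool's x, y, z in units of 25 mm (1.0 is 25 mm), a list of three; "spin": the turn about the tool's z in units of 8 degrees (1.0 is 8 degrees). A call has 1 to 10 rows; each row shifts and turns the pose as measured when the row begins, along the tool's axes as they then stand; what a row does not reach is not made up. A row lasts 1/10 s, in which the tool goes at most 50 mm and 8.59 degrees, less where a joint would pass 70% of its speed; a pose out of reach is approached as far as the arm can. A call is refused whole if a number of a shift passes 1 or a number of a turn 1, either way. A call with a gripper value outside its range is refused whole. "gripper" is the closure in counts, from 0 (fully open) to 255 (shut), set as the call begins (left out, the last holds). The fingers move at their own pace and stop on an object; the grip force is fixed at half the most. Time passes only in rows, so rows that do not move let the fingers close. It gives the time, the measured TCP pose, the force and the opening at its end, in the units of the state.
- sense(): the state, without advancing time (a new reading comes with each control period).
- optics.capture(name): name is "side" or "top" or "wrist"; returns a dict with "frame" (384x512x3 uint8, red, green, blue), "camera_matrix" (3x3 intrinsics, pixels), "eye" and "rotation" of the camera in the world. Camera axes: x right, y down, z forward; pixel columns grow to the right and rows downward; lengths in m; the calibration is good to about 2 mm. A picture is of the moment at which its call begins. There is no depth.
- r.finish_job(): hands the job in, once; it reports no verdict.
The state is a dict: "time_s": time; "joints": joint angles; "joint_velocities": joint speeds; "effort": joint torques, N m; "tcp_pos": TCP position; "ee_rot": TCP orientation; "wrist_force": force on the tool from outside, world axes, zero at the start; "moment": the same for the moment, N m; "gripper_width": opening from 0.0 (shut) to 1.0 (fully open).
Only numpy, scipy, OpenCV 4.12 (cv2) and the standard library are available. Lean on these libraries where they do the work, as an engineer would, in place of code of your own. Each camera call takes 0.05 s, during which the arm holds its last target.

## Task

Shut off the packing bench's air at the red valve in the grey valve box: push the cover by its yellow bar all the way to the robot's left so that both valve handles are uncovered, then push the red handle clockwise (seen from above) until it lies fully across its pipe, against its stop. Slide the cover without lifting it, pick nothing up, and leave the blue handle and the things standing around the box as they are.

Things in the scene. Friction and masses are not known exactly. Their poses are not given: they have to be found in the camera images.
- valve_box: Grey steel box fixed to the bench, 160 (x) x 460 (y) x 85 mm tall. Origin: centre of its underside; x points away from the robot, y to its left, yaw up to 0.25 rad either way. Right half (box x -60..60, y -220..0 mm): open well, rim at z 75, floor at z 8, holding both valves. Left half: closed green deck, z 73. Guide rails on the long sides and both end walls rise to z 85.
- cover: Sliding cover: loose aluminium plate 140 (x) x 215 (y) x 8 mm, about 0.35 kg, with a yellow bar across its middle. It lies on the box's rim between the guide rails and slides along box y with a few newtons. Origin: centre of its underside, at z 75 mm; at box y -110 to -85 mm at the start (over the well), +112 mm when fully to the left against the end wall.
- cover_bar (a point): Centre of the cover's yellow upright bar, directly above the cover's origin, z 96.5 mm. The bar is 80 mm long (box x), 12 mm thick (box y) and stands from the plate's top at z 83 mm up to z 110 mm.
- red_valve: Brass valve with the red (marked) handle, fixed in the box, axes as the box's. Origin: on the handle's vertical pivot axis, at bench height; at box x -30 mm and box y -62 or -145 mm (red and blue trade places). Brass body 34 x 30 mm in plan, top at z 42 mm; an 18 mm stem above it carries the handle. Its copper pipe runs along box x, below z 42 mm.
- red_grip (a point): Point on the centre line of the red handle, 40 mm from its pivot, half-way up it (z 56 mm). The handle is a bar 14 mm wide, from z 48 to z 64 mm, reaching from 12 mm behind the pivot to 52 mm in front of it.
- red_handle (a joint): Angle of the red handle, rad. 0: open, pointing from its pivot along box +x (along its pipe). It grows as the handle turns clockwise seen from above. 1.57: shut, at its stop, pointing along box -y (to the robot's right, across its pipe). Starts at 0 to 0.3; friction takes about 3 N at 40 mm from the pivot, and it stays where it is left.
- blue_valve: The valve with the blue handle, same as red_valve, at the other of the two places, 83 mm away along box y. Origin: on its pivot axis, at bench height.
- blue_grip (a point): Point on the blue handle, as red_grip on the red one (same shape and size).
- blue_handle (a joint): Angle of the blue handle, same meaning, starts at 0 to 0.3. To be left as it is.
- white_bottle: Bystander: white bottle, 36 mm diameter, 85 mm tall, standing behind the box. Origin: in the middle of its underside.
- amber_bottle: Bystander: amber bottle, 38 mm diameter, 88 mm tall, standing behind the box. Origin: in the middle of its underside.
- tin: Bystander: green tin, 45 x 45 x 55 mm tall, behind the box. Origin: in the middle of its underside.
- jar: Bystander: green jar with a white lid, 52 mm diameter, 60 mm tall, beyond the box's left end. Origin: in the middle of its underside.
- carton: Bystander: small white carton, 50 x 70 x 85 mm tall, beyond the box's right end. Origin: in the middle of its underside.
- tape_roll: Bystander: brown cardboard tape core, 84 mm outer diameter, 45 mm high, in front of the box. Origin: in the middle of its underside.
- screwdriver: Bystander: orange-handled screwdriver lying along the front of the box, its height under 40 mm. Origin: near its middle, on its underside.

How it is judged:
By the outcome, as a careful person would: the job done as asked, in the order asked, and still so for the second after the job is handed in, with the robot touching nothing.
It also fails if it takes over 51 s, if anything falls off the work surface, if the arm or the gripper's body presses on something with over 40 N, if the wrist force passes 120 N, or if a joint passes its speed limit or range.

## Working session

There is one attempt and no reset: what is moved stays moved. The work goes in short steps, Python scripts to look and compute and a tool call to move; the robot and the scene stay as the last step left them, time stands still between calls to the robot, and variables do not carry over. Pictures are saved under pics/ and viewed, and the job is handed in when it is done.

Besides the shell and the picture viewer there is one more tool, called after "Request:" by a JSON object that holds its "name" and its "arguments", one argument or row to a line. servo_tool: Moves the arm, as the interface text tells. Its arguments: {"type":"object","properties":{"deltas":{"type":"array"},"gripper":{"type":"number"}},"required":["deltas"]}

```bash
mkdir -p pics; python3 - <<'E'
from station import sense, optics, r
import cv2,numpy as np,pickle
s=sense();print(s, r.grasp_offset)
d={}
for n in["top","side"]:
    c=optics.capture(n);d[n]=c
    cv2.imwrite(f"pics/{n}0.png",c["frame"][:,:,::-1])
    print(n,c["camera_matrix"],c["eye"],c["rotation"])
pickle.dump(d,open("cap0.pkl","wb"))
E
```

```text
{'time_s': 0.0, 'joints': array([-6.21901588e+01,  2.20913723e+01,  3.78900484e-01, -3.06192338e-02,
       -6.84107475e+01, -1.48159720e+01]), 'joint_velocities': array([ 0.09138144, -0.03557103, -0.03699725, -0.09117534,  0.0189721 ,
        0.00343901]), 'effort': array([-3.51504495e-04, -3.90666533e+01,  1.87402081e+01,  4.22002494e+00,
        1.09165767e-02, -1.80335037e-04]), 'tcp_pos': array([ 0.14040992, -0.6083964 ,  0.22144294]), 'ee_rot': array([[-9.74438424e-01, -2.24654046e-01, -5.63784364e-04],
       [-2.24654742e-01,  9.74436090e-01,  2.13397826e-03],
       [ 6.99649803e-05,  2.20608725e-03, -9.99997564e-01]]), 'wrist_force': array([-0.69607121, -0.27085897,  0.01500095]), 'moment': array([-0.01404381,  0.00356674,  0.00543423]), 'gripper_width': 1.0044183450974566} 0.0187
top [[392.94063108   0.         258.02319698]
 [  0.         392.94063108 189.21470545]
 [  0.           0.           1.        ]] [0.35348025 0.08819419 1.17769398] [[-0.18250384 -0.96335397  0.19657435]
 [-0.98320083  0.1794104  -0.03358634]
 [-0.00291194 -0.1994017  -0.97991351]]
side [[481.38433438   0.         260.97277184]
 [  0.         481.38433438 188.79064111]
 [  0.           0.           1.        ]] [0.24863073 1.02986392 0.99413431] [[-0.94570653 -0.21189965  0.24645021]
 [-0.32486063  0.64012837 -0.69620489]
 [-0.0102342  -0.73846748 -0.67421142]]
```

View pics/top0.png

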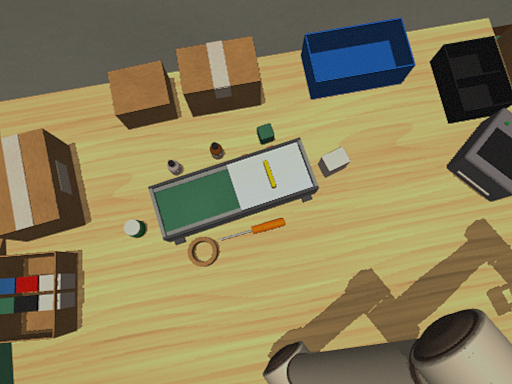

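View pics/side0.png

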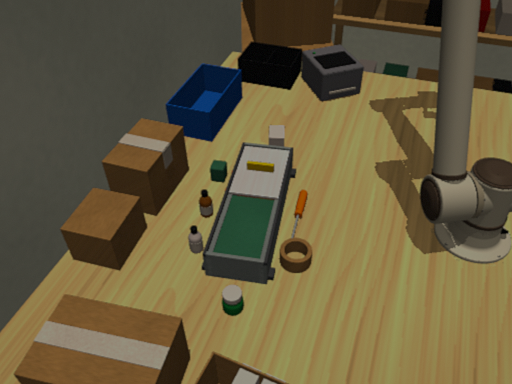

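```bash
cat > h.py <<'E'
import numpy as np
def ray(c,u,v,z):
    K=c["camera_matrix"];d=c["rotation"]@np.linalg.solve(K,[u,v,1.]);e=np.array(c["eye"])
    return e+d*(z-e[2])/d[2]
def proj(c,p):
    q=c["rotation"].T@(np.array(p)-c["eye"]);q=c["camera_matrix"]@q;return q[:2]/q[2]
E
python3 - <<'E'
import cv2
a=cv2.imread("pics/top0.png");cv2.imwrite("pics/top0c.png",cv2.resize(a[60:260,180:430],None,fx=3,fy=3,interpolation=cv2.INTER_CUBIC))
E
```

```text
(no output)
```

View pics/top0c.png

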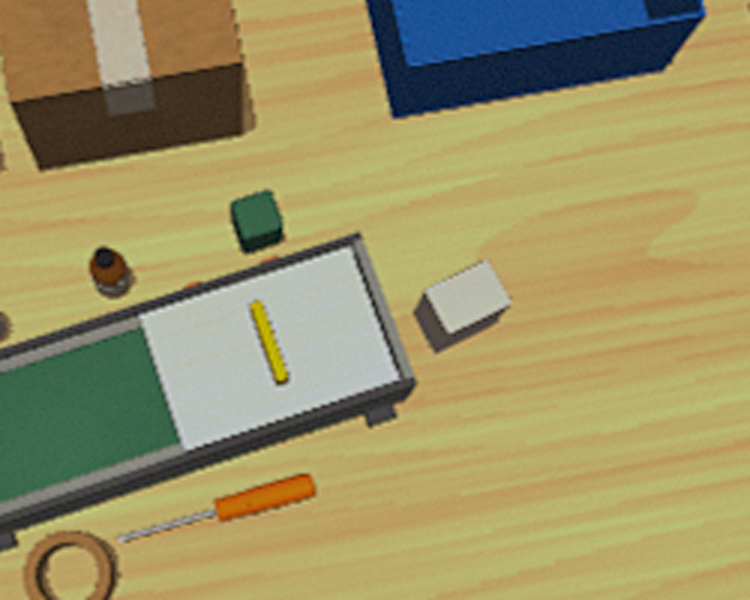

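```bash
python3 - <<'E'
import cv2
a=cv2.imread("pics/top0.png");b=cv2.imread("pics/side0.png")
A=cv2.resize(a[140:260,110:270],None,fx=5,fy=5,interpolation=cv2.INTER_CUBIC);cv2.imwrite("pics/top0d.png",A)
B=cv2.resize(b[130:290,180:320],None,fx=3.7,fy=3.7,interpolation=cv2.INTER_CUBIC);cv2.imwrite("pics/side0c.png",B)
E
```

```text
(no output)
```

View pics/top0d.png

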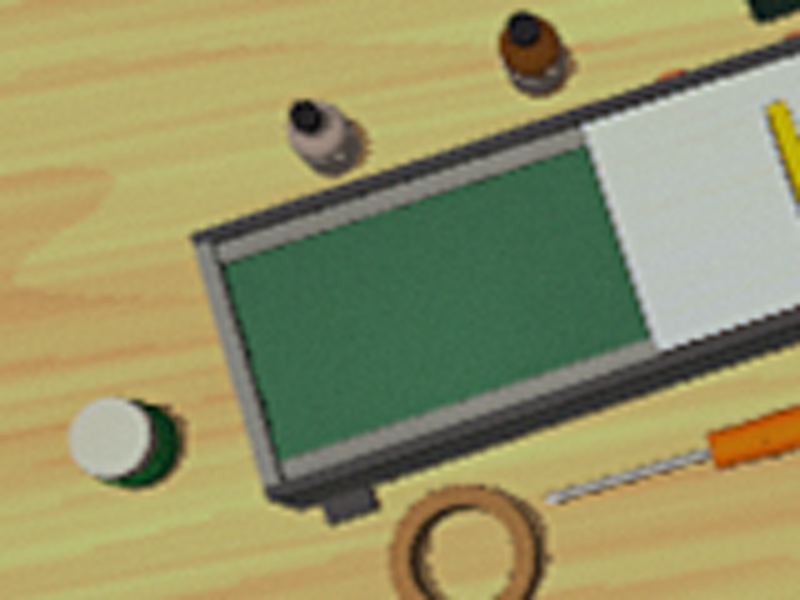

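View pics/side0c.png

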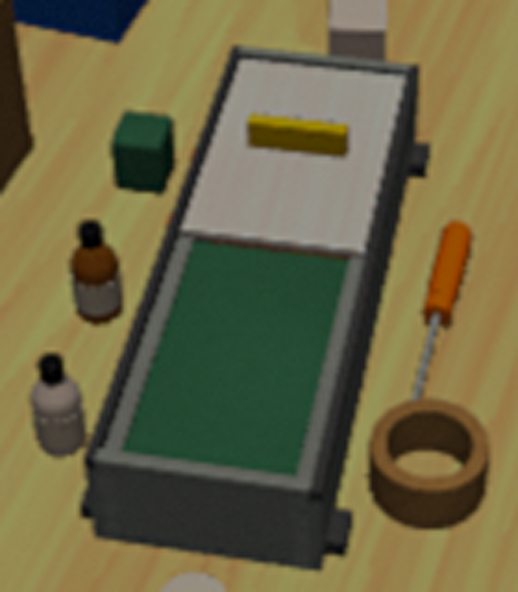

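```bash
python3 - <<'E'
import pickle,numpy as np
from scipy.optimize import least_squares
from h import *
d=pickle.load(open("cap0.pkl","rb"));t,s=d["top"],d["side"]
obj=np.array([[.08,.23],[-.08,.23],[.08,-.23],[-.08,-.23]])
T=[(149,187.4),(164.4,238),(299.7,138.3),(317.3,187.3)]
S=[(204.9,254.3),(265.9,262.4),(244.1,143),(292.2,148.4)]
P=np.array([ray(t,*p,.085)[:2] for p in T]);Q=np.array([ray(s,*p,.085)[:2] for p in S])
print(P,Q)
def w(p,o):
    c,n=np.cos(p[2]),np.sin(p[2]);return p[:2]+o@np.array([[c,n],[-n,c]])
for X in(P,Q):
    f=least_squares(lambda p:(w(p,obj)-X).ravel(),[.55,0,0]);print(f.x,f.fun.round(4))
f=least_squares(lambda p:np.r_[(w(p,obj)-P).ravel(),(w(p,obj)-Q).ravel()],[.55,0,0]);print(f.x)
p=f.x;np.save("box.npy",p)
def tobox(x):
    c,n=np.cos(p[2]),np.sin(p[2]);return (np.array(x)[:2]-p[:2])@np.array([[c,-n],[n,c]])
b=ray(t,267/3+180+1,341/3+60,.11);print("bar",b,tobox(b))
for uv in[(247,117),(348,128)]:
    q=ray(s,uv[0]/3.7+180,uv[1]/3.7+130,.11);print("bar side",q,tobox(q))
for n,uv,z in[("carton",(485,265),.085),("carton",(420,295),.085),("carton",(510,298),.085)]:
    q=ray(t,uv[0]/3+180,uv[1]/3+60,z);print(n,q,tobox(q))
for n,uv,z in[("amber",(523,28),.088),("white",(305,115),.085)]:
    q=ray(t,uv[0]/5+110,uv[1]/5+140,z);print(n,q,tobox(q))
q=ray(t,256/3+180,210/3+60,.055);print("tin",q,tobox(q))
E
```

```text
[[ 0.63460024  0.35447824]
 [ 0.48457794  0.33084391]
 [ 0.69929448 -0.09626978]
 [ 0.54731838 -0.11573393]] [[ 0.63387093  0.35845386]
 [ 0.4846441   0.33505658]
 [ 0.70011087 -0.09329922]
 [ 0.54956531 -0.11374201]]
[0.59144776 0.11832961 0.14114406] [ 0.0037  0.0028 -0.0047  0.0039  0.0037 -0.0019 -0.0027 -0.0049]
[0.5920478  0.1216173  0.14468929] [ 0.0042  0.0023 -0.0049  0.0026  0.0043 -0.0011 -0.0035 -0.0038]
[0.59174778 0.11997346 0.14291929]
bar [0.6051392  0.01059408 0.11      ] [-0.00232437 -0.11017157]
bar side [0.64905604 0.01915835 0.11      ] [ 0.04236454 -0.10794984]
bar side [0.56962173 0.00724111 0.11      ] [-0.03795729 -0.10843148]
carton [ 0.64715265 -0.20956427  0.085     ] [ 0.00790286 -0.33406939]
carton [ 0.62928583 -0.14146962  0.085     ] [-8.28576782e-05 -2.64124179e-01]
carton [ 0.61053209 -0.22573908  0.085     ] [-0.03064816 -0.3448633 ]
amber [0.72185315 0.15096293 0.088     ] [0.1331928  0.01214219]
white [0.69426604 0.28297495 0.085     ] [0.12468986 0.1467376 ]
tin [ 0.75337439 -0.005073    0.055     ] [ 0.14216796 -0.14679254]
```

```bash
cat >> h.py <<'E'
def box2w(x,y):
    p=np.load("box.npy");c,n=np.cos(p[2]),np.sin(p[2]);return np.array([p[0]+c*x-n*y,p[1]+n*x+c*y])
def w2box(x):
    p=np.load("box.npy");c,n=np.cos(p[2]),np.sin(p[2]);d=np.array(x)[:2]-p[:2];return np.array([c*d[0]+n*d[1],-n*d[0]+c*d[1]])
def go(x,y,z):
    from station import sense
    s=sense();R=s["ee_rot"];t=np.r_[box2w(x,y),z];v=R.T@(t-s["tcp_pos"])
    yaw=np.degrees(np.arctan2(R[1,1],R[0,1])-np.pi/2-np.load("box.npy")[2])
    print("t",s["time_s"],"box now",w2box(s["tcp_pos"]).round(4),s["tcp_pos"].round(4),"F",s["wrist_force"].round(1),"g",s["gripper_width"]);print("target",t,"units total",(v/.025).round(2),"spin needed units",round(yaw/8,2))
E
python3 -c "
from h import *
go(0,-.155,.2)"
```

```text
t 0.1 box now [-0.5505 -0.6567] [ 0.1404 -0.6085  0.2216] F [ 0.4 -0.1 -0.1] g 1.0013921703334503
target [ 0.61382493 -0.03344623  0.2       ] units total [-23.62  18.16   0.9 ] spin needed units 0.6
```

Request:
{"name": "servo_tool", "arguments": {
  "deltas": [
    {"slide": [0, 0, 0], "spin": 0.6},
    {"slide": [-1, 0.7, 0], "spin": 0},
    {"slide": [-1, 0.7, 0], "spin": 0},
    {"slide": [-1, 0.7, 0], "spin": 0},
    {"slide": [-1, 0.7, 0], "spin": 0},
    {"slide": [-1, 0.7, 0], "spin": 0},
    {"slide": [-1, 0.7, 0], "spin": 0},
    {"slide": [-1, 0.7, 0], "spin": 0},
    {"slide": [-1, 0.7, 0], "spin": 0},
    {"slide": [-1, 0.7, 0], "spin": 0}
  ],
  "gripper": 255
}}

```text
time_s: 1.1
tcp_pos: [0.3446, -0.4143, 0.2157]
ee_rot: [[-0.991, -0.13, -0.007], [-0.13, 0.991, 0.012], [0.005, 0.013, -1.0]]
wrist_force: [0.2, -0.3, 0.3]
gripper_width: 0.174
```

```bash
python3 -c "
from h import *
go(0,-.155,.2)"
```

```text
t 1.1 box now [-0.3208 -0.4936] [ 0.3446 -0.4143  0.2157] F [ 0.2 -0.3  0.3] g 0.173788229513049
target [ 0.61382493 -0.03344623  0.2       ] units total [-12.67  13.69   0.74] spin needed units -0.09
```

Request:
{"name": "servo_tool", "arguments": {
  "deltas": [
    {"slide": [-0.9, 1, 0], "spin": 0},
    {"slide": [-0.9, 1, 0], "spin": 0},
    {"slide": [-0.9, 1, 0], "spin": 0},
    {"slide": [-0.9, 1, 0], "spin": 0},
    {"slide": [-0.9, 1, 0], "spin": 0},
    {"slide": [-0.9, 1, 0], "spin": 0},
    {"slide": [-0.9, 1, 0], "spin": 0},
    {"slide": [-0.9, 1, 0], "spin": 0},
    {"slide": [-0.9, 1, 0], "spin": 0},
    {"slide": [0, 0, 0], "spin": 0}
  ]
}}

```text
time_s: 2.1
tcp_pos: [0.5218, -0.1503, 0.2134]
ee_rot: [[-0.991, -0.133, -0.013], [-0.133, 0.991, 0.016], [0.011, 0.017, -1.0]]
wrist_force: [0.4, -0.6, 0.3]
gripper_width: 0.006
```

```bash
python3 -c "
from h import *
go(0,-.155,.15)"
```

```text
t 2.1 box now [-0.1077 -0.2576] [ 0.5218 -0.1503  0.2134] F [ 0.4 -0.6  0.3] g 0.006441827024254277
target [ 0.61382493 -0.03344623  0.15      ] units total [-4.3   4.1   2.56] spin needed units -0.07
```

Request:
{"name": "servo_tool", "arguments": {
  "deltas": [
    {"slide": [-0.9, 0.85, 0.2], "spin": 0},
    {"slide": [-0.9, 0.85, 0.2], "spin": 0},
    {"slide": [-0.9, 0.85, 0.4], "spin": 0},
    {"slide": [-0.9, 0.85, 0.4], "spin": 0},
    {"slide": [-0.9, 0.85, 0.4], "spin": 0},
    {"slide": [0, 0, 0], "spin": 0},
    {"slide": [0, 0, 0], "spin": 0}
  ]
}}

```text
time_s: 2.8
tcp_pos: [0.6188, -0.0272, 0.1696]
ee_rot: [[-0.991, -0.131, -0.02], [-0.132, 0.991, 0.015], [0.018, 0.018, -1.0]]
wrist_force: [0.3, -0.3, -0.2]
gripper_width: 0.006
```

```bash
python3 - <<'E'
from h import *
from station import optics
import cv2,pickle
d={}
for n in["side","wrist","top"]:
    c=optics.capture(n);d[n]=c;f=c["frame"][:,:,::-1]
    cv2.imwrite(f"pics/{n}1.png",f)
pickle.dump(d,open("cap1.pkl","wb"))
go(0,-.155,.096)
E
```

```text
t 2.95 box now [ 0.0055 -0.1502] [ 0.6186 -0.0279  0.1704] F [-0.1 -0.9 -0.7] g 0.006059031633868605
target [ 0.61382493 -0.03344623  0.096     ] units total [ 0.17 -0.25  2.97] spin needed units -0.09
```

View pics/side1.png

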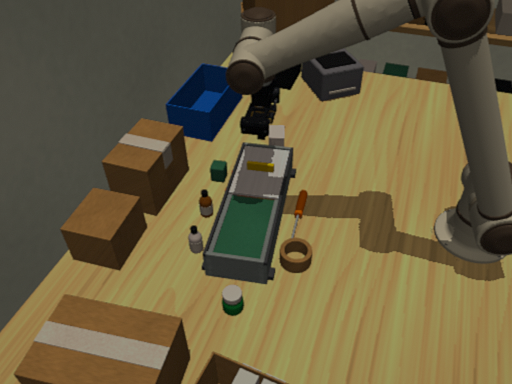

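View pics/wrist1.png

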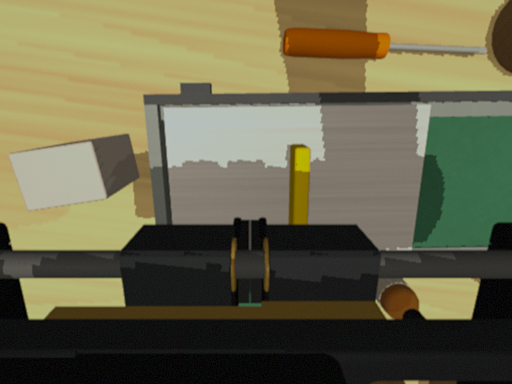

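```bash
python3 - <<'E'
from h import *
import pickle
from station import sense
d=pickle.load(open("cap1.pkl","rb"))
print("tcp side",proj(d["side"],sense()["tcp_pos"]))
w=d["wrist"]
for o in[(-.08,-.23),(-.08,-.22),(-.04,-.11)]:
    z=.11 if o[0]==-.04 else .085
    print(o,proj(w,np.r_[box2w(*o),z]))
# measured: bar near end top corners mid (302,147); well near right outer corner (147,96)
print(w2box(ray(w,302,147,.11)),w2box(ray(w,147,96,.085)))
print(w["eye"],sense()["tcp_pos"])
E
```

```text
tcp side [261.72197745 137.56354999]
(-0.08, -0.23) [142.85847641  90.55436426]
(-0.08, -0.22) [155.80118925  90.41490186]
(-0.04, -0.11) [301.36974367 143.85354155]
[-0.03768392 -0.10946049] [-0.07592361 -0.22719346]
[ 0.54875438 -0.03952434  0.33321958] [ 0.61860913 -0.02786036  0.17038909]
```

Request:
{"name": "servo_tool", "arguments": {
  "deltas": [
    {"slide": [0.1, -0.1, 0.6], "spin": 0},
    {"slide": [0.1, -0.1, 0.6], "spin": 0},
    {"slide": [0, 0, 0.6], "spin": 0},
    {"slide": [0, 0, 0.6], "spin": 0},
    {"slide": [0, 0, 0.5], "spin": 0},
    {"slide": [0, 0, 0], "spin": 0}
  ]
}}

```text
time_s: 3.55
tcp_pos: [0.6119, -0.0381, 0.1009]
ee_rot: [[-0.992, -0.123, -0.01], [-0.124, 0.992, 0.016], [0.008, 0.018, -1.0]]
wrist_force: [0.4, 0.7, -0.4]
gripper_width: 0.008
```

```bash
python3 -c "
from h import *
go(0,-.155,.094)"
```

```text
t 3.55 box now [-0.0025 -0.1594] [ 0.6119 -0.0381  0.1009] F [ 0.4  0.7 -0.4] g 0.007581528706321527
target [ 0.61382493 -0.03344623  0.094     ] units total [-0.1   0.17  0.28] spin needed units -0.14
```

Request:
{"name": "servo_tool", "arguments": {
  "deltas": [
    {"slide": [-0.1, 0, 0.25], "spin": -0.1},
    {"slide": [0, 0.3, 0], "spin": 0},
    {"slide": [0, 0.3, 0], "spin": 0},
    {"slide": [0, 0.3, 0], "spin": 0},
    {"slide": [0, 0.3, 0], "spin": 0},
    {"slide": [0, 0.3, 0], "spin": 0},
    {"slide": [0, 0.3, 0], "spin": 0}
  ]
}}

```text
time_s: 4.25
tcp_pos: [0.6095, 0.0097, 0.0983]
ee_rot: [[-0.99, -0.138, -0.005], [-0.138, 0.99, 0.016], [0.003, 0.017, -1.0]]
wrist_force: [-0.4, -0.5, -0.2]
gripper_width: 0.0
```

```bash
python3 -c "
from h import *
go(0,.091,.094)"
```

```text
t 4.25 box now [ 0.0019 -0.1117] [0.6095 0.0097 0.0983] F [-0.4 -0.5 -0.2] g 0.0001473025869101296
target [0.57878636 0.21004566 0.094     ] units total [0.11 8.1  0.31] spin needed units -0.03
```

```bash
python3 - <<'E'
from h import *
from station import optics
import cv2
c=optics.capture("wrist");cv2.imwrite("pics/wrist2.png",c["frame"][:,:,::-1])
E
```

```text
(no output)
```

View pics/wrist2.png

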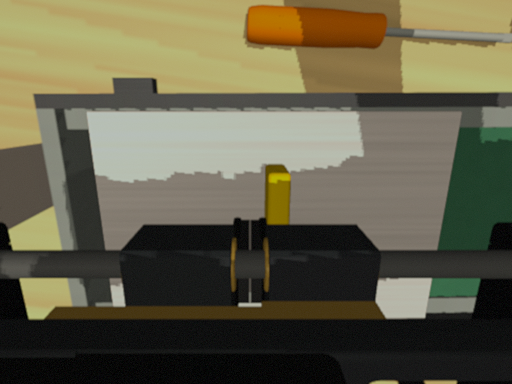

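The cover has begun to slide: there is now a gap on its right at px (75,200), and the bar at (278,195) is touching the fingers. I'll keep pushing.

Request:
{"name": "servo_tool", "arguments": {
  "deltas": [
    {"slide": [0, 0.5, 0.1], "spin": 0},
    {"slide": [0, 0.6, 0.05], "spin": 0},
    {"slide": [0, 0.6, 0.05], "spin": 0},
    {"slide": [0, 0.6, 0.05], "spin": 0},
    {"slide": [0, 0.6, 0.02], "spin": 0},
    {"slide": [0, 0.6, 0.02], "spin": 0},
    {"slide": [0, 0.6, 0.02], "spin": 0},
    {"slide": [0, 0.5, 0.02], "spin": 0},
    {"slide": [0, 0.5, 0.02], "spin": 0},
    {"slide": [0, 0.4, 0], "spin": 0}
  ]
}}

```text
time_s: 5.3
tcp_pos: [0.589, 0.1575, 0.0928]
ee_rot: [[-0.99, -0.14, -0.003], [-0.14, 0.99, 0.014], [0.001, 0.015, -1.0]]
wrist_force: [0.7, -1.9, 1.9]
gripper_width: 0.004
```

```bash
python3 -c "
from h import *
go(0,.091,.094)"
```

```text
t 5.3 box now [0.0026 0.0375] [0.589  0.1575 0.0928] F [ 0.7 -1.9  1.9] g 0.004491886621733083
target [0.57878636 0.21004566 0.094     ] units total [ 0.11  2.14 -0.02] spin needed units -0.01
```

Request:
{"name": "servo_tool", "arguments": {
  "deltas": [
    {"slide": [0, 0.4, 0], "spin": 0},
    {"slide": [0, 0.4, 0], "spin": 0},
    {"slide": [0, 0.4, 0], "spin": 0},
    {"slide": [0, 0.3, 0], "spin": 0},
    {"slide": [0, 0.3, 0], "spin": 0},
    {"slide": [0, 0.3, 0], "spin": 0}
  ]
}}

```text
time_s: 5.9
tcp_pos: [0.5802, 0.2139, 0.0928]
ee_rot: [[-0.99, -0.14, -0.005], [-0.14, 0.99, 0.014], [0.003, 0.014, -1.0]]
wrist_force: [0.2, -2.5, 1.0]
gripper_width: 0.004
```

```bash
python3 -c "
from h import *
go(0,.091,.094)"
```

```text
t 5.9 box now [0.002  0.0946] [0.5802 0.2139 0.0928] F [ 0.2 -2.5  1. ] g 0.0038934946104800003
target [0.57878636 0.21004566 0.094     ] units total [ 0.08 -0.14 -0.05] spin needed units -0.02
```

Continue gently until the force rises at the end wall.

Request:
{"name": "servo_tool", "arguments": {
  "deltas": [
    {"slide": [0, 0.2, 0], "spin": 0},
    {"slide": [0, 0.2, 0], "spin": 0},
    {"slide": [0, 0.2, 0], "spin": 0}
  ]
}}

```text
time_s: 6.2
tcp_pos: [0.58, 0.2165, 0.0935]
ee_rot: [[-0.99, -0.141, -0.008], [-0.141, 0.99, -0.01], [0.01, -0.009, -1.0]]
wrist_force: [6.8, -16.8, 0.7]
gripper_width: 0.003
```

```bash
python3 - <<'E'
from h import *
from station import optics
import cv2
go(0,.091,.094)
c=optics.capture("side");cv2.imwrite("pics/side3.png",cv2.resize(c["frame"][130:290,180:320,::-1],None,fx=3.7,fy=3.7,interpolation=cv2.INTER_CUBIC))
E
```

```text
t 6.2 box now [0.0021 0.0972] [0.58   0.2165 0.0935] F [  6.8 -16.8   0.7] g 0.0033208022764090574
target [0.57878636 0.21004566 0.094     ] units total [ 0.08 -0.25 -0.02] spin needed units -0.01
```

View pics/side3.png

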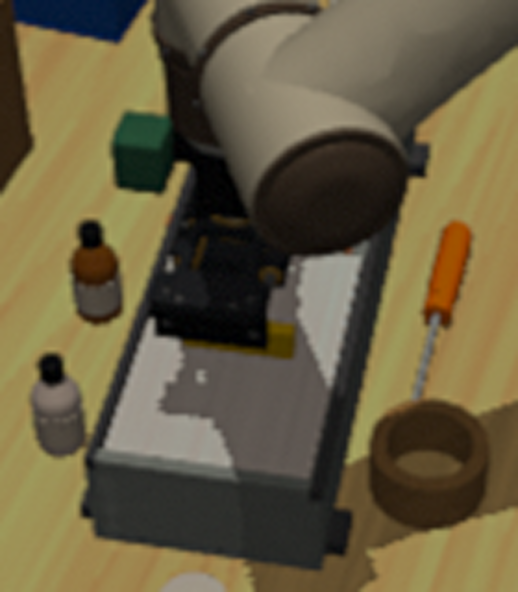

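The force has risen to 17 N and the plate meets the left wall, so the cover is home. Next I back off, raise and look into the well.

Request:
{"name": "servo_tool", "arguments": {
  "deltas": [
    {"slide": [0, -0.4, 0], "spin": 0},
    {"slide": [0, -0.6, 0], "spin": 0},
    {"slide": [0, -0.4, -0.8], "spin": 0},
    {"slide": [0, -0.4, -1], "spin": 0},
    {"slide": [0.2, -1, -1], "spin": 0},
    {"slide": [0.3, -1, -1], "spin": 0},
    {"slide": [0.5, -1, -0.5], "spin": 0},
    {"slide": [0.5, -1, 0], "spin": 0},
    {"slide": [0.5, -1, 0], "spin": 0},
    {"slide": [0, 0, 0], "spin": 0}
  ]
}}

```text
time_s: 7.25
tcp_pos: [0.5544, 0.0371, 0.2056]
ee_rot: [[-0.99, -0.14, -0.006], [-0.14, 0.99, -0.001], [0.006, -0.0, -1.0]]
wrist_force: [-0.2, -0.1, 0.2]
gripper_width: 0.002
```

```bash
python3 - <<'E'
from h import *
from station import optics
import cv2,pickle
go(-.03,-.1,.17)
d={}
for n in("wrist","top","side"):
    c=optics.capture(n);d[n]=c;cv2.imwrite(f"pics/{n}4.png",c["frame"][:,:,::-1])
pickle.dump(d,open("cap4.pkl","wb"))
E
```

```text
t 7.25 box now [-0.0488 -0.0767] [0.5544 0.0371 0.2056] F [-0.2 -0.1  0.2] g 0.002329003531623336
target [0.57629697 0.01672002 0.17      ] units total [-0.76 -0.93  1.42] spin needed units -0.02
```

View pics/wrist4.png

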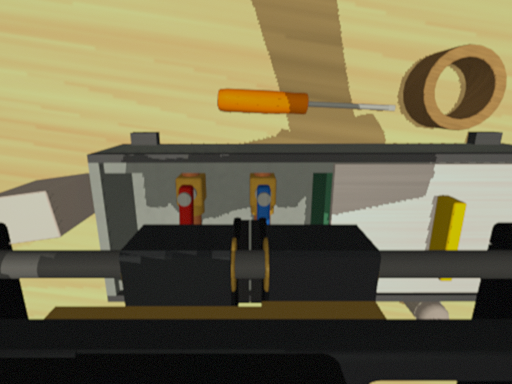

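View pics/top4.png

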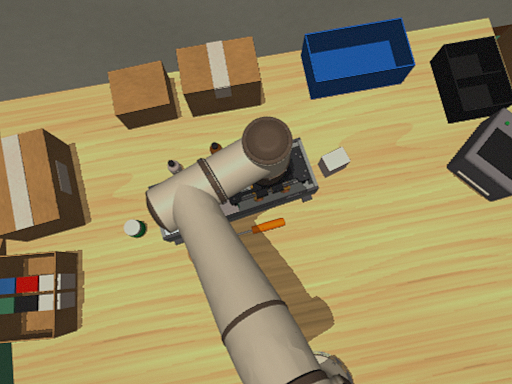

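View pics/side4.png

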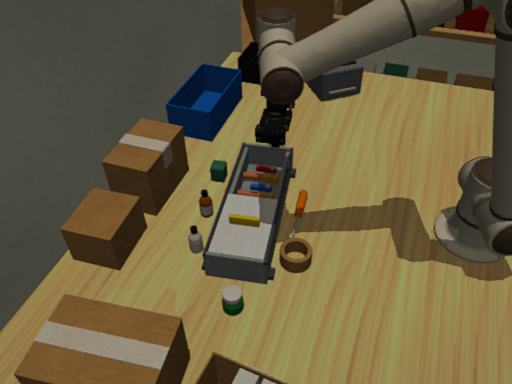

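```bash
python3 - <<'E'
from h import *
import cv2,pickle
d=pickle.load(open("cap4.pkl","rb"));w=d["wrist"]
cv2.imwrite("pics/wrist4c.png",cv2.resize(w["frame"][140:310,80:340,::-1],None,fx=3,fy=3,interpolation=cv2.INTER_CUBIC))
s=d["side"]
cv2.imwrite("pics/side4c.png",cv2.resize(s["frame"][135:235,210:310,::-1],None,fx=6,fy=6,interpolation=cv2.INTER_CUBIC))
E
```

```text
(no output)
```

View pics/wrist4c.png

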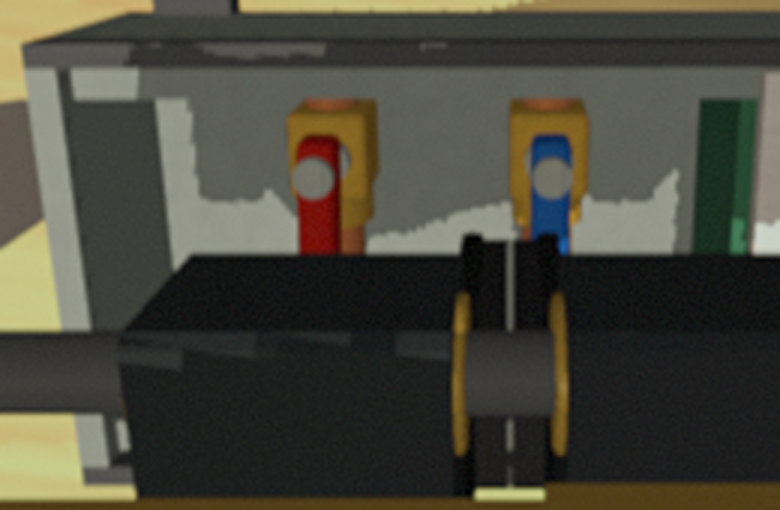

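View pics/side4c.png

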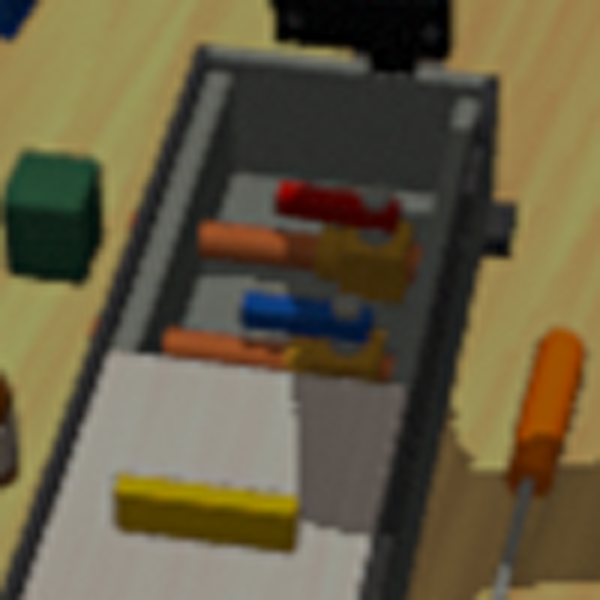

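```bash
python3 - <<'E'
from h import *
import pickle
d=pickle.load(open("cap4.pkl","rb"));w=d["wrist"];s=d["side"]
for n,u in[("red",(313,177)),("blue",(551,177))]:
    print(n,[w2box(ray(w,u[0]/3+80,u[1]/3+140,z)).round(4) for z in(.064,.07)])
print("plate edge",w2box(ray(w,(762)/3+80,180/3+140,.083)))
for n,u in[("red piv",(378,200)),("red tip",(284,190)),("red tip2",(284,212)),("blue piv",(348,305)),("blue tip",(245,300))]:
    print(n,w2box(ray(s,u[0]/6+210,u[1]/6+135,.064)).round(4))
E
```

```text
red [array([-0.0264, -0.1454]), array([-0.0283, -0.1441])]
blue [array([-0.0263, -0.062 ]), array([-0.0282, -0.0623])]
plate edge [-0.03110531  0.00646595]
red piv [-0.0288 -0.1455]
red tip [ 0.019 -0.145]
red tip2 [ 0.0157 -0.1282]
blue piv [-0.0279 -0.0656]
blue tip [ 0.0216 -0.0604]
```

Request:
{"name": "servo_tool", "arguments": {
  "deltas": [
    {"slide": [-0.6, -0.3, 0.5], "spin": 0},
    {"slide": [-0.6, -0.3, 0.7], "spin": 0},
    {"slide": [-0.6, -0.3, 0.8], "spin": 0},
    {"slide": [-0.5, -0.2, 0.8], "spin": 0},
    {"slide": [0, 0, 0.5], "spin": 0},
    {"slide": [0, 0, 0], "spin": 0}
  ]
}}

```text
time_s: 8.0
tcp_pos: [0.6208, 0.0273, 0.1181]
ee_rot: [[-0.989, -0.151, -0.003], [-0.151, 0.989, 0.002], [0.003, 0.002, -1.0]]
wrist_force: [0.4, 0.5, -0.3]
gripper_width: 0.004
```

```bash
python3 - <<'E'
from h import *
from station import optics
import cv2
go(.008,-.105,.053)
c=optics.capture("wrist");cv2.imwrite("pics/wrist5.png",c["frame"][:,:,::-1])
c=optics.capture("side");cv2.imwrite("pics/side5.png",cv2.resize(c["frame"][115:235,210:310,::-1],None,fx=5,fy=5,interpolation=cv2.INTER_CUBIC))
E
```

```text
t 8.0 box now [ 0.0156 -0.0958] [0.6208 0.0273 0.1181] F [ 0.4  0.5 -0.3] g 0.004015621613424824
target [0.61462171 0.01718346 0.053     ] units total [ 0.3  -0.37  2.61] spin needed units 0.06
```

View pics/wrist5.png

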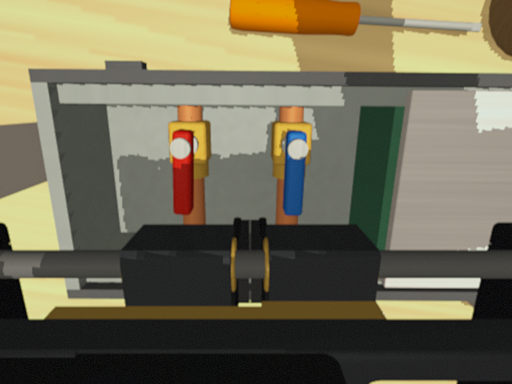

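View pics/side5.png

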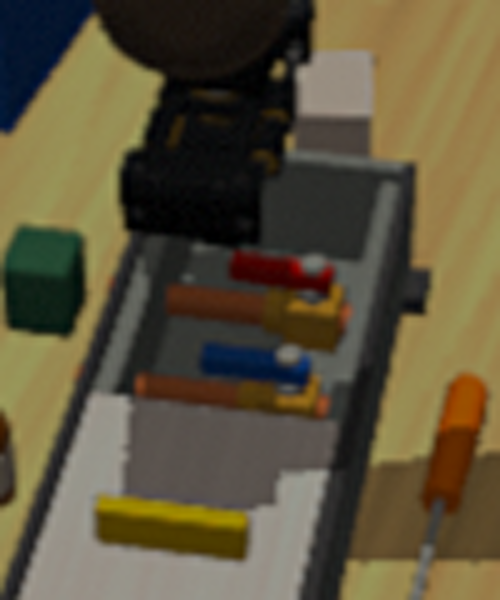

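Both handles are visible and close to 0: red from (180,148) to (183,212), blue from (298,148) to (293,213). The fingers sit between them, so I descend.

Request:
{"name": "servo_tool", "arguments": {
  "deltas": [
    {"slide": [0.2, -0.2, 0.2], "spin": 0},
    {"slide": [0.1, -0.2, 0.5], "spin": 0},
    {"slide": [0, 0, 0.6], "spin": 0},
    {"slide": [0, 0, 0.6], "spin": 0},
    {"slide": [0, 0, 0.5], "spin": 0},
    {"slide": [0, 0, 0.3], "spin": 0},
    {"slide": [0, 0, 0], "spin": 0}
  ]
}}

```text
time_s: 8.8
tcp_pos: [0.6154, 0.0156, 0.0541]
ee_rot: [[-0.988, -0.152, 0.009], [-0.152, 0.988, 0.005], [-0.01, 0.003, -1.0]]
wrist_force: [0.4, 0.2, 0.8]
gripper_width: 0.008
```

```bash
python3 - <<'E'
from h import *
go(.008,-.125,.053)
E
```

```text
t 8.8 box now [ 0.0086 -0.1067] [0.6154 0.0156 0.0541] F [0.4 0.2 0.8] g 0.007654573908169666
target [ 0.61747037 -0.00261263  0.053     ] units total [ 0.03 -0.73  0.04] spin needed units 0.07
```

Now push along −y, about 50 mm (2.1 units).

Request:
{"name": "servo_tool", "arguments": {
  "deltas": [
    {"slide": [0, -0.3, 0], "spin": 0},
    {"slide": [0, -0.3, 0], "spin": 0},
    {"slide": [0, -0.3, 0], "spin": 0},
    {"slide": [0, -0.3, 0], "spin": 0},
    {"slide": [0, -0.3, 0], "spin": 0},
    {"slide": [0, -0.3, 0], "spin": 0}
  ]
}}

```text
time_s: 9.4
tcp_pos: [0.6237, -0.0283, 0.0554]
ee_rot: [[-0.988, -0.151, 0.013], [-0.151, 0.988, 0.011], [-0.015, 0.009, -1.0]]
wrist_force: [-0.1, 5.4, -0.1]
gripper_width: 0.007
```

```bash
python3 - <<'E'
from h import *
from station import optics
import cv2
go(.008,-.16,.053)
c=optics.capture("wrist");cv2.imwrite("pics/wrist6.png",c["frame"][:,:,::-1])
E
```

```text
t 9.4 box now [ 0.0105 -0.1513] [ 0.6237 -0.0283  0.0554] F [-0.1  5.4 -0.1] g 0.007435500513007029
target [ 0.62245554 -0.03725578  0.053     ] units total [ 0.1  -0.35  0.09] spin needed units 0.06
```

View pics/wrist6.png

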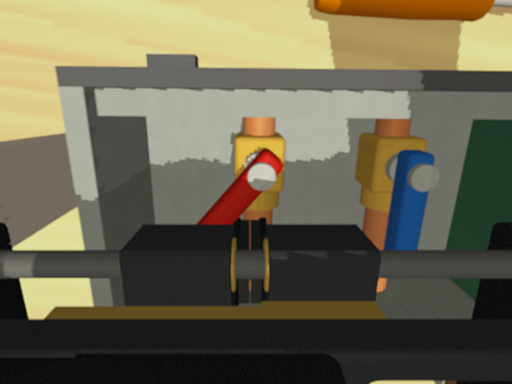

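Request:
{"name": "servo_tool", "arguments": {
  "deltas": [
    {"slide": [0.1, -0.3, 0.05], "spin": 0},
    {"slide": [0.15, -0.3, 0.03], "spin": 0},
    {"slide": [0.2, -0.3, 0], "spin": 0},
    {"slide": [0.2, -0.3, 0], "spin": 0},
    {"slide": [0.25, -0.2, 0], "spin": 0}
  ]
}}

```text
time_s: 9.95
tcp_pos: [0.6119, -0.0675, 0.0553]
ee_rot: [[-0.988, -0.152, 0.027], [-0.152, 0.988, 0.013], [-0.029, 0.009, -1.0]]
wrist_force: [2.7, 2.6, -0.5]
gripper_width: 0.007
```

```bash
python3 - <<'E'
from h import *
from station import optics
import cv2
go(-.012,-.185,.053)
c=optics.capture("wrist");cv2.imwrite("pics/wrist7.png",c["frame"][:,:,::-1])
E
```

```text
t 9.95 box now [-0.0068 -0.1885] [ 0.6119 -0.0675  0.0553] F [ 2.7  2.6 -0.5] g 0.006912607724533228
target [ 0.60622028 -0.06484956  0.053     ] units total [0.21 0.14 0.09] spin needed units 0.07
```

View pics/wrist7.png

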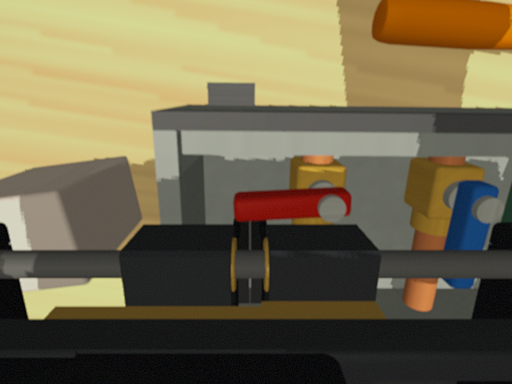

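Request:
{"name": "servo_tool", "arguments": {
  "deltas": [
    {"slide": [0.2, 0.1, 0.05], "spin": 0},
    {"slide": [0.25, 0, 0], "spin": 0},
    {"slide": [0.25, 0, 0], "spin": 0}
  ]
}}

```text
time_s: 10.3
tcp_pos: [0.609, -0.0686, 0.057]
ee_rot: [[-0.986, -0.153, 0.066], [-0.153, 0.988, 0.015], [-0.068, 0.004, -0.998]]
wrist_force: [13.7, 3.6, -10.2]
gripper_width: 0.008
```

```bash
python3 - <<'E'
from h import *
go(-.012,-.185,.053)
E
```

```text
t 10.3 box now [-0.0098 -0.1891] [ 0.609  -0.0686  0.057 ] F [ 13.7   3.6 -10.2] g 0.007701905095142136
target [ 0.60622028 -0.06484956  0.053     ] units total [0.1  0.16 0.16] spin needed units 0.08
```

```bash
python3 - <<'E'
from h import *
from station import optics
import cv2,pickle
d={}
for n in("wrist","side"):
    c=optics.capture(n);d[n]=c
    f=c["frame"][:,:,::-1]
    if n=="side": f=cv2.resize(f[115:235,210:310],None,fx=5,fy=5,interpolation=cv2.INTER_CUBIC)
    cv2.imwrite(f"pics/{n}8.png",f)
go(-.012,-.185,.053)
E
```

```text
t 10.4 box now [-0.0097 -0.1891] [ 0.6091 -0.0686  0.0572] F [13.1  1.1 -8. ] g 0.006781469014429694
target [ 0.60622028 -0.06484956  0.053     ] units total [0.1  0.16 0.16] spin needed units 0.08
```

View pics/wrist8.png

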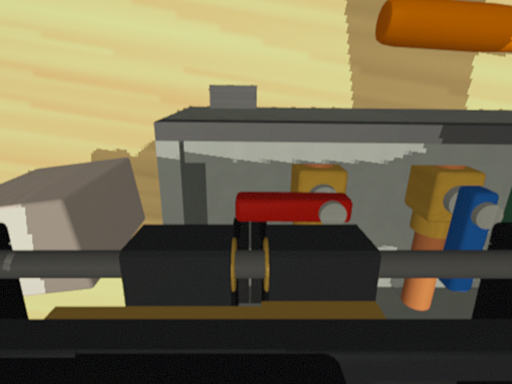

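View pics/side8.png

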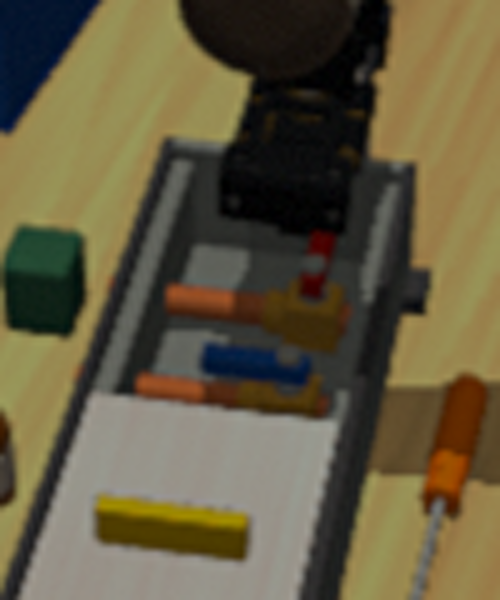

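At 13 N the red handle lies parallel to the rail, against its stop. I'll back off, rise and check.

Request:
{"name": "servo_tool", "arguments": {
  "deltas": [
    {"slide": [-0.3, 0, 0], "spin": 0},
    {"slide": [-0.4, 0, 0], "spin": 0},
    {"slide": [-0.1, 0, -0.6], "spin": 0},
    {"slide": [0, 0, -1], "spin": 0},
    {"slide": [0, 0, -1], "spin": 0},
    {"slide": [0, 0, -1], "spin": 0},
    {"slide": [0, -0.5, -1], "spin": 0},
    {"slide": [0, -1, -1], "spin": 0},
    {"slide": [0, -1, -0.5], "spin": 0},
    {"slide": [0, -1, 0], "spin": 0}
  ]
}}

```text
time_s: 11.4
tcp_pos: [0.6237, -0.1577, 0.211]
ee_rot: [[-0.987, -0.156, 0.03], [-0.156, 0.988, 0.007], [-0.031, 0.003, -1.0]]
wrist_force: [1.1, -0.1, 0.1]
gripper_width: 0.002
```

Request:
{"name": "servo_tool", "arguments": {
  "deltas": [
    {"slide": [0.8, -1, 0], "spin": 0},
    {"slide": [0.8, -1, 0], "spin": 0},
    {"slide": [0.8, -1, 0], "spin": 0},
    {"slide": [0.8, -1, 0], "spin": 0},
    {"slide": [0.8, -1, 0], "spin": 0},
    {"slide": [0.8, -1, 0], "spin": 0},
    {"slide": [0.8, -1, 0], "spin": 0},
    {"slide": [0, 0, 0], "spin": 0}
  ]
}}

```text
time_s: 12.2
tcp_pos: [0.4986, -0.3622, 0.2028]
ee_rot: [[-0.989, -0.151, 0.003], [-0.151, 0.988, 0.012], [-0.005, 0.012, -1.0]]
wrist_force: [0.3, 0.1, 0.1]
gripper_width: 0.006
```

```bash
python3 - <<'E'
from h import *
from station import optics
import cv2,pickle
d={}
for n in("top","side"):
    c=optics.capture(n);d[n]=c
    f=c["frame"][:,:,::-1];cv2.imwrite(f"pics/{n}9.png",f)
    f=f[120:260,100:350] if n=="top" else f[130:290,180:320]
    cv2.imwrite(f"pics/{n}9c.png",cv2.resize(f,None,fx=3.2 if n=="top" else 3.7,fy=3.2 if n=="top" else 3.7,interpolation=cv2.INTER_CUBIC))
pickle.dump(d,open("cap9.pkl","wb"))
go(0,-.185,.053)
E
```

```text
t 12.3 box now [-0.1588 -0.4623] [ 0.5004 -0.3603  0.2028] F [-0.   0.2 -0.6] g 0.00694647787818304
target [ 0.61809793 -0.06314036  0.053     ] units total [-6.44 10.95  6.16] spin needed units 0.08
```

View pics/top9c.png

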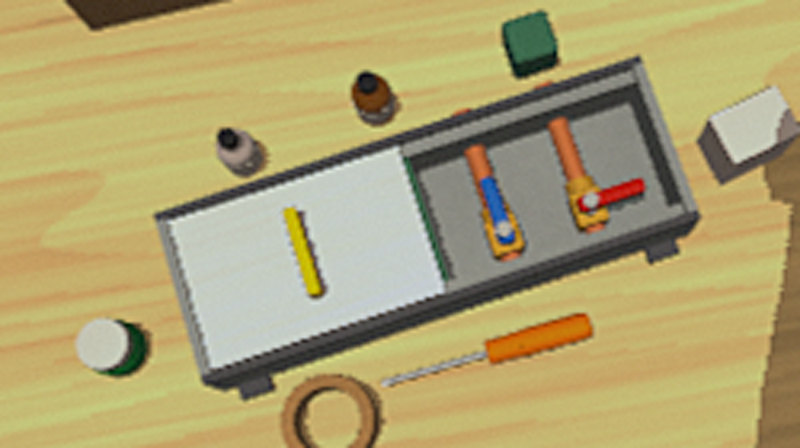

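View pics/side9c.png

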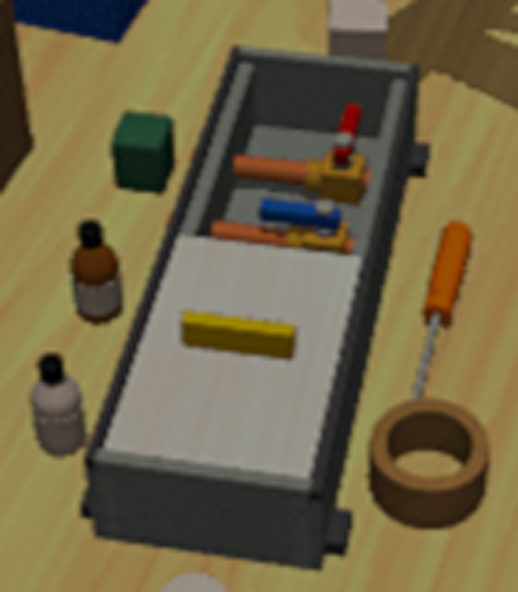

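```bash
python3 - <<'E'
from h import *
import pickle,cv2
d=pickle.load(open("cap9.pkl","rb"));o=pickle.load(open("cap0.pkl","rb"))
for n in("top","side"):
    c=d[n];f=c["frame"].astype(int);R,G,B=f[...,0],f[...,1],f[...,2]
    for name,m,z in(("red",(R>120)&(G<50)&(B<60),.062),("blue",(B>110)&(R<70)&(G<120),.062),("yel",(R>150)&(G>130)&(B<60),.105)):
        v,u=np.nonzero(m);P=np.array([w2box(ray(c,a,b,z)) for a,b in zip(u,v)])
        P=P[(abs(P[:,0])<.06)&(abs(P[:,1])<.22)]
        w,V=np.linalg.eigh(np.cov(P.T));e=V[:,1]
        print(n,name,len(P),P.mean(0).round(4),"angle deg from +x cw",np.degrees(np.arctan2(-e[1],e[0])).round(1))
    df=np.abs(c["frame"].astype(int)-o[n]["frame"]).max(2).astype(np.uint8)
    cv2.imwrite(f"pics/diff_{n}.png",cv2.convertScaleAbs(df,alpha=3))
E
```

```text
top red 66 [-0.0301 -0.1707] angle deg from +x cw -91.0
top blue 66 [-0.0057 -0.0629] angle deg from +x cw 179.8
top yel 178 [-0.0165  0.0196] angle deg from +x cw -79.7
side red 18 [-0.0266 -0.179 ] angle deg from +x cw -90.6
side blue 35 [ 0.0019 -0.065 ] angle deg from +x cw -179.0
side yel 50 [0.0041 0.1076] angle deg from +x cw 179.9
```

View pics/diff_side.png

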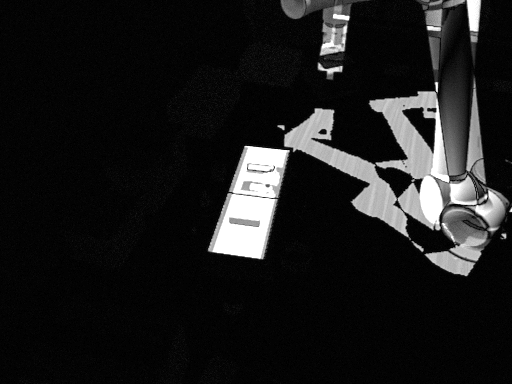

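```bash
python3 - <<'E'
from h import *
import pickle
d=pickle.load(open("cap9.pkl","rb"));c=d["top"]
g=lambda u,v,z:w2box(ray(c,u/3.2+100,v/3.2+120,z)).round(4)
print("bar",g(292,209,.11),g(318,293,.11),"edge",g(402,150,.083),g(446,290,.083),"left edge",g(172,222,.083),g(209,365,.083))
from station import sense,r
print(sense()["wrist_force"])
r.finish_job()
E
```

```text
bar [0.0365 0.108 ] [-0.0411  0.1081] edge [0.0637 0.0013] [-0.0697  0.0034] left edge [0.0665 0.2152] [-0.0661  0.219 ]
[-0.04988502  0.1998136  -0.63806964]
the job is handed in; nothing more can be done
```

I slid the cover fully left by its yellow bar, then pushed the red handle clockwise to its stop, and handed the job in at about 12 s. The robot was clear of everything at that point.

- **Cover:** It moved left until the force rose to about 17 N at the end wall. The last pictures put the bar at box y +108 mm, where +112 mm means fully left. The left edge of the plate measured 215–219 mm, beside the end wall, and both handles are uncovered. I put the 4 mm difference down to picture-reading error and the camera calibration of about 2 mm.
- **Red handle:** It met its stop at about 13 N. The last pictures show it across its pipe, within about 1° of 90°. While it was against the stop the tool tilted about 4° and felt about 10 N downwards. This cleared when I backed off.
- **Blue handle and other items:** The blue handle measured about 0° and looked the same as when it was first uncovered. Comparing the side view before and after shows no change in the bystanders it covers. In the final top view they all stand where they were at the start.

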